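Sort leftover hardware into the sample-marked bins

ROBOT

A 6-joint arm with a two-finger parallel gripper is mounted at the origin on the work surface. World frame = base frame: x ahead of the robot, y to its left, z up, the work surface at z = 0. Lengths are in m, angles in rad, forces in N, time in s.
With the tool pointing down it reaches from about 0.375 to 0.75 m from the base axis. Payload 9 kg.
Tool frame: the origin (TCP) lies between the finger pads; the fingertips stand 14 mm ahead of it and the grasp point (between the pads) lies 5 mm behind it; z points along the fingers, y is the line along which they close (so a half turn about z gives the same grasp; the last joint's range is limited). The gripper opens to 85 mm and grips with 20 to 120 N. Pads are 22 mm wide; open, the fingers measure 114 mm over their backs; the gripper's body (76 mm by 85 mm) begins 54 mm behind the grasp point. The pads swing forward as they close: fully open they stand 13 mm farther back than shut.
Start: joints at [0.989, 0.104, 0.097, 1.564, 0, 1.353], TCP at [0.214, 0.561, 0.22] pointing down, gripper open.
Joint ranges: [-2.99, 2.99], [-0.84, 1.86], [-1.1, 1.16], [-1.84, 2.11], [-1.51, 1.56], [-3.14, 3.14]. Speed limits (rad/s): [2.22, 2.22, 2.57, 3.14, 3.14, 3.14].

INTERFACE

Orientations are given as [roll, pitch, yaw] about the fixed x, y, z axes, in that order (R = Rz(yaw) Ry(pitch) Rx(roll)).
In Python, from plant import manip gives the robot as it stands. Calls block until the motion is done:
- manip.movep(position, orientation): joint-space move of the TCP to a pose.
- manip.move_linear(position, rot=None, rate=0.15): straight line of the TCP; rot=None keeps the orientation; rate is the mean speed in m/s.
- manip.move_joints(angles): joint-space move.
- manip.move_gripper(opening, grip_force=None): opening from 0.0 (shut) to 1.0 (fully open); grip_force is the grip in N (None keeps the last); returns when the fingers have stopped.
- manip.hold(seconds).
- manip.ik(position, orientation): joint angles nearest the present ones, or None.
- manip.grab_frame(name): name is "scene" or "top"; returns a dict with "img" (420x560x3 uint8, red, green, blue), "camera_matrix" (3x3 intrinsics, pixels), "R" (3x3) and "t" (3): a world point X has camera coordinates R X + t. Camera axes: x right, y down, z forward; pixel columns grow to the right and rows downward; lengths in m; the calibration is good to about 2 mm. A picture is of the moment at which its call begins. There is no depth.
A pose or a line that the arm cannot do raises manip.MotionError and nothing moves.
- manip.hand_in(): hands the job in; it is judged then, once.
Readings, each from a call of its own:
- manip.read_time(): time.
- manip.read_joint_pos(): joint angles.
- manip.read_qd(): joint speeds.
- manip.read_joint_efforts(): joint torques, N m.
- manip.read_ee_pos(): TCP position.
- manip.read_tool_rot(): TCP orientation.
- manip.read_wrist_force(): force on the tool from outside, world axes, zero at the start.
- manip.read_torque(): the same for the moment, N m.
- manip.read_opening(): opening from 0.0 (shut) to 1.0 (fully open).
- manip.read_grasp_force(): force on a finger pad.
Only numpy, scipy, OpenCV 4.12 (cv2) and the standard library are available. Lean on these libraries where they do the work, as an engineer would, in place of code of your own. Each camera call takes 0.05 s, during which the arm holds its last target. There are 200 camera calls.

TASK

Put the five loose pieces of hardware away into the yellow bins, each in the bin whose sample on the ledge shows its kind: both blue channel brackets, both black rubber feet, and the brass spacer. Set every piece the way up it now stands, flat on the floor of its bin, beside and not on top of another. Leave the red bottle and the green screwdriver where they are.

Things in the scene. Friction and masses are not known exactly. Their poses are not given: they have to be found in the camera images.
- channel_long: 70 mm long channel bracket, painted blue, loose on the table: a U section open upwards, 30 mm wide outside, 24 mm high, sheet 4 mm thick, with two black holes in its base. Origin: centre of its underside; x along its length, y across, z up. It can be gripped across its 30 mm width from above. About 90 g.
- channel_short: 48 mm long channel bracket, painted blue, loose on the table: a U section open upwards, 30 mm wide outside, 24 mm high, sheet 4 mm thick, with two black holes in its base. Origin: centre of its underside; x along its length, y across, z up. It can be gripped across its 30 mm width from above. About 60 g.
- foot_large: Large black rubber foot: an upright cylinder 42 mm in diameter and 26 mm high, with a steel disc on top. Origin: centre of its underside; z up. About 50 g.
- foot_small: Small black rubber foot: an upright cylinder 30 mm in diameter and 26 mm high, with a steel disc on top. Origin: centre of its underside; z up. About 30 g.
- spacer: Brass spacer: an upright cylinder 28 mm in diameter and 32 mm high, with a black bore on top. Origin: centre of its underside; z up. About 120 g.
- bin_channel: Fixed yellow bin; compartment 120 (x) by 160 (y) mm inside, open on top, walls 4 mm thick with rim 24 mm above the table, floor 4 mm thick. Origin: under the compartment's centre, on the table; x away from the robot (yaw within 0.2 rad), z up. At x +64 to +110 mm a ledge 24 mm high, with a white card and, fixed at x +87 (top under 58 mm), the sample: a blue channel bracket, 60 mm long.
- bin_foot: Fixed yellow bin; compartment 120 (x) by 160 (y) mm inside, open on top, walls 4 mm thick with rim 24 mm above the table, floor 4 mm thick. Origin: under the compartment's centre, on the table; x away from the robot (yaw within 0.2 rad), z up. At x +64 to +110 mm a ledge 24 mm high, with a white card and, fixed at x +87 (top under 58 mm), the sample: a black rubber foot, 36 mm in diameter.
- bin_spacer: Fixed yellow bin; compartment 120 (x) by 160 (y) mm inside, open on top, walls 4 mm thick with rim 24 mm above the table, floor 4 mm thick. Origin: under the compartment's centre, on the table; x away from the robot (yaw within 0.2 rad), z up. At x +64 to +110 mm a ledge 24 mm high, with a white card and, fixed at x +87 (top under 58 mm), the sample: a brass spacer, 28 mm in diameter.
- bottle: Small red bottle with a white cap, 30 mm in diameter and 68 mm high, standing loose among the pieces; not to be moved. Origin: centre of its underside.
- screwdriver: Screwdriver with a green handle, 170 mm long, handle 26 mm thick, lying loose between two of the bins, its handle to the robot; not to be moved. x along its length, origin on the table under its middle.

How it is judged:
By the outcome, as a careful person would: the job done as asked, in the order asked, and still so for the second after the job is handed in, with the robot touching nothing.
It also fails if it takes over 120 s, if anything falls off the work surface, if the arm or the gripper's body presses on something with over 40 N, if the wrist force passes 120 N, or if a joint passes its speed limit or range.

## Working session

There is one attempt and no reset: what is moved stays moved. The work goes in short steps, each a Python script; the robot and the scene stay as the last script left them, time stands still between calls to the robot, and variables do not carry over. Pictures are saved under pics/ and viewed, at most 14 in all, crops included, and the job is handed in when it is done.

```bash
mkdir -p pics; ls; python3 - <<'E'
from plant import manip
import cv2,numpy as np
for n in("scene","top"):
    f=manip.grab_frame(n); cv2.imwrite(f"pics/{n}0.png",f["img"][:,:,::-1]); np.savez(f"{n}0.npz",**f)
    print(n,f["camera_matrix"].tolist(),(-f["R"].T@f["t"]).round(3),f["R"].round(3).tolist())
E
```

```text
pics
scene [[410.0876936094979, 0.0, 283.7061623390957], [0.0, 410.0876936094979, 208.84935799515048], [0.0, 0.0, 1.0]] [ 0.89  -0.305  0.646] [[0.602, 0.798, 0.009], [0.631, -0.468, -0.619], [-0.49, 0.379, -0.786]]
top [[435.9518472514305, 0.0, 280.0553249330613], [0.0, 435.9518472514305, 205.72179600090837], [0.0, 0.0, 1.0]] [0.397 0.02  1.142] [[0.012, -1.0, 0.019], [-0.996, -0.014, -0.09], [0.09, -0.017, -0.996]]
```

View pics/scene0.png

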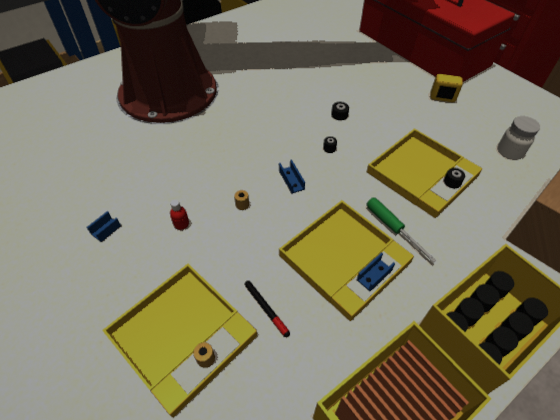

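View pics/top0.png

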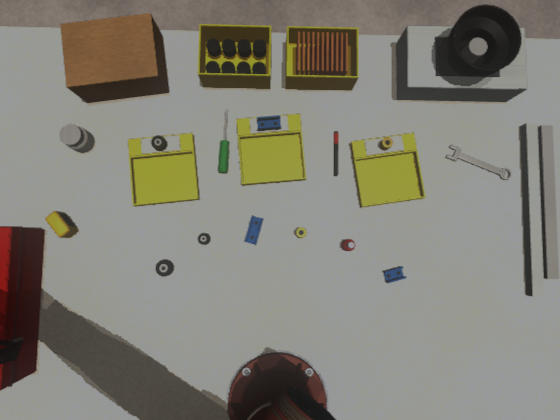

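The top view shows:
- **Bins, left to right:** foot (165,182), channel (271,160), spacer (388,179).
- **Pieces:** large foot (165,268), small foot (204,239), long channel (254,230), spacer (301,232), short channel (394,274).
- **Leave in place:** bottle (348,245), screwdriver (223,150), and an unlisted pen (336,153).

The scene view agrees with this. Next I'll measure positions by colour.

```bash
cat > h.py <<'E'
from plant import manip
import cv2,numpy as np
def ray(f,px,z):
    px=np.atleast_2d(px).astype(float)
    d=(np.linalg.inv(f["camera_matrix"])@np.c_[px,np.ones(len(px))].T).T@f["R"]
    c=-f["R"].T@f["t"]; return (c+d*((z-c[2])/d[:,2])[:,None])[:,:2]
def proj(f,X):
    p=f["camera_matrix"]@(f["R"]@np.asarray(X,float)+f["t"]); return p[:2]/p[2]
def masks(f):
    h=cv2.cvtColor(f["img"],cv2.COLOR_RGB2HSV); H,S,V=cv2.split(h)
    return dict(blue=(H>95)&(H<130)&(S>120),yellow=(H>22)&(H<36)&(S>130)&(V>60),brass=(H>10)&(H<30)&(S>90),dark=(V<75),red=((H<8)|(H>172))&(S>120)&(V>50))
def blob(f,m,near,r=22,k=1):
    """largest-contour pixels of mask m near a pixel"""
    w=np.zeros(m.shape,np.uint8); cv2.circle(w,tuple(int(v) for v in near),r,1,-1)
    w=cv2.morphologyEx(w*m.astype(np.uint8),cv2.MORPH_CLOSE,np.ones((k,k)))
    c=max(cv2.findContours(w,cv2.RETR_EXTERNAL,cv2.CHAIN_APPROX_NONE)[0],key=cv2.contourArea)
    return c[:,0].astype(float)
def rect(f,c,z):
    """centre, (long,short) mm, yaw of the long side, of contour cast on plane z"""
    (p,(a,b),ang)=cv2.minAreaRect((ray(f,c,z)*1000).astype(np.float32)); ang=np.radians(ang)
    if a<b: a,b,ang=b,a,ang+np.pi/2
    return np.array(p)/1000,(round(a),round(b)),(ang+np.pi/2)%np.pi-np.pi/2
E
cat > m.py <<'E'
from h import *
T=dict(np.load("top0.npz")); S=dict(np.load("scene0.npz"))
mt,ms=masks(T),masks(S)
g={"channel_long":("blue",(254,230),(292,176),.012),"channel_short":("blue",(394,274),(104,226),.012),"foot_large":("dark",(165,268),(341,110),.013),"foot_small":("dark",(204,239),(330,144),.013),"spacer":("brass",(301,232),(242,199),.016),"bottle":("red",(348,245),(179,217),.03)}
for n,(k,pt,ps,z) in g.items():
    for f,m,p in((T,mt,pt),(S,ms,ps)):
        c=blob(f,m[k],p,k=3); r=rect(f,c,z); print(n,r[0].round(4),r[1],round(r[2],3),"r",np.hypot(*r[0]).round(3),"px",c.mean(0).round(0))
for n,p in (("bin_foot",(165,170)),("bin_channel",(271,150)),("bin_spacer",(388,170))):
    c=blob(T,mt["yellow"],p,r=52,k=1); c=cv2.convexHull(c.astype(np.float32))[:,0]
    r=rect(T,c,.024); q=cv2.boxPoints(cv2.minAreaRect((ray(T,c,.024)).astype(np.float32)))
    print(n,r[0].round(4),r[1],round(r[2],3),q.round(3).tolist())
print(manip.read_tool_rot(),manip.read_time())
v=cv2.resize(np.hstack([mt["dark"],mt["blue"]]).astype(np.uint8)*255,(800,300));cv2.imwrite("pics/mask.png",v)
E
python3 m.py
```

```text
channel_long [0.4354 0.0682] (66, 27) -0.26 r 0.441 px [253. 230.]
channel_long [0.4339 0.0667] (86, 36) -0.25 r 0.439 px [291. 176.]
channel_short [ 0.3247 -0.2961] (47, 28) -1.286 r 0.439 px [394. 275.]
channel_short [ 0.3246 -0.2983] (51, 47) -1.283 r 0.441 px [104. 226.]
foot_large [0.3366 0.2934] (43, 38) -1.559 r 0.446 px [164. 268.]
foot_large [0.3343 0.2933] (66, 39) -0.719 r 0.445 px [340. 111.]
foot_small [0.4117 0.196 ] (28, 23) -1.558 r 0.456 px [204. 239.]
foot_small [0.4101 0.1942] (51, 28) -0.803 r 0.454 px [330. 144.]
spacer [ 0.4282 -0.0509] (24, 16) 0.874 r 0.431 px [300. 233.]
spacer [ 0.4283 -0.0541] (50, 25) -0.466 r 0.432 px [242. 200.]
bottle [ 0.4004 -0.1735] (26, 19) -0.127 r 0.436 px [348. 244.]
bottle [ 0.4074 -0.1783] (53, 28) -0.292 r 0.445 px [179. 218.]
bin_foot [0.5895 0.3038] (174, 168) 0.118 [[0.49399998784065247, 0.37700000405311584], [0.5130000114440918, 0.20999999344348907], [0.6859999895095825, 0.23100000619888306], [0.6660000085830688, 0.3970000147819519]]
bin_channel [0.647  0.0269] (173, 165) 0.1 [[0.5529999732971191, 0.10100000351667404], [0.5690000057220459, -0.06400000303983688], [0.7409999966621399, -0.04699999839067459], [0.7250000238418579, 0.11800000071525574]]
bin_spacer [ 0.5973 -0.2785] (172, 167) 0.158 [[0.49900001287460327, -0.20900000631809235], [0.5249999761581421, -0.375], [0.6959999799728394, -0.3479999899864197], [0.6690000295639038, -0.18199999630451202]]
[-3.14047802e+00 -2.39031158e-04  2.77778325e+00] 0.1
```

Both views agree within about 3 mm, and the sizes and reaches fit the data given. I'll check IK for all poses, then do the first pick.

```bash
cat > p.py <<'E'
from h import *
PI=np.pi
BIN={k:(np.array(c)-.023*np.array([np.cos(y),np.sin(y)]),y) for k,c,y in(("foot",(.5895,.3038),.118),("channel",(.647,.0269),.1),("spacer",(.5973,-.2785),.158))}
def inbin(k,x,y):
    c,a=BIN[k]; return c+np.array([[np.cos(a),-np.sin(a)],[np.sin(a),np.cos(a)]])@[x,y]
P={"channel_long":((.4350,.0677),-.26),"channel_short":((.3247,-.2968),-1.286),"foot_large":((.3358,.2933),None),"foot_small":((.411,.1953),None),"spacer":((.4282,-.052),None)}
# tool yaw at placing: channels lie along bin x; feet are released by fingers opening along bin x
D={"channel_long":(inbin("channel",0,36),.1),"channel_short":(inbin("channel",0,-36),.1),"foot_large":(inbin("foot",0,.040),.118+PI/2),"foot_small":(inbin("foot",0,-.040),.118+PI/2),"spacer":(inbin("spacer",0,0),.158+PI/2)}
D["channel_long"]=(inbin("channel",0,.036),.1); D["channel_short"]=(inbin("channel",0,-.036),.1)
def yawfix(xy,yaw):
    o=[]
    for k in(-1,0,1):
        q=manip.ik([*xy,.12],[PI,0,yaw+k*PI])
        if q is not None:o.append((abs(q[5]),yaw+k*PI))
    return min(o)[1]
def pick(n,z=.017,op=.8,xy=None,yaw=None):
    pxy,pyaw=P[n]; xy=pxy if xy is None else xy; yaw=pyaw if yaw is None else yaw
    if yaw is None: yaw=np.arctan2(xy[1],xy[0])
    yaw=yawfix(xy,yaw)
    manip.movep([*xy,.12],[PI,0,yaw]); manip.move_gripper(op)
    manip.move_linear([*xy,z],rate=.1); manip.move_gripper(0,40); 
    print(n,"opening",manip.read_opening(),"grip",manip.read_grasp_force())
    manip.move_linear([*xy,.13],rate=.12); print("t",manip.read_time(),"grip",manip.read_grasp_force())
def place(n,z=.022):
    xy,yaw=D[n]; yaw=yawfix(xy,yaw)
    manip.movep([*xy,.13],[PI,0,yaw]); manip.move_linear([*xy,.05],rate=.12); f0=manip.read_wrist_force()[2]
    manip.move_linear([*xy,z],rate=.04); manip.hold(.2)
    print("placed",n,manip.read_ee_pos(),"dF",manip.read_wrist_force()[2]-f0,"op",manip.read_opening())
    manip.move_gripper(min(1,manip.read_opening()+.15)); manip.move_linear([*xy,.13],rate=.12); print("t",manip.read_time())
def snap(name,tag,box=None,s=1):
    f=manip.grab_frame(name); i=f["img"][:,:,::-1]
    if box: i=i[box[1]:box[3],box[0]:box[2]]
    cv2.imwrite(f"pics/{tag}.png",cv2.resize(i,None,fx=s,fy=s,interpolation=cv2.INTER_CUBIC)); return f
E
python3 - <<'E'
from p import *
for n in P:
    for xy,yaw in(P[n],D[n]):
        yaw=yawfix(xy,np.arctan2(xy[1],xy[0]) if yaw is None else yaw); print(n,np.round(xy,3),round(yaw,2),manip.ik([*xy,.12],[PI,0,yaw]).round(2),manip.ik([*xy,.017],[PI,0,yaw]) is not None)
pick("channel_long")
snap("scene","s1",(150,40,450,300),2)
E
```

```text
channel_long [0.435 0.068] -3.4 [-0.14 -0.4  -0.54  1.43  0.    0.12] True
channel_long [0.621 0.06 ] -3.04 [-0.11  0.18 -0.    1.39  0.   -0.21] True
channel_short [ 0.325 -0.297] -4.43 [-1.04 -0.4  -0.54  1.43  0.    0.25] True
channel_short [ 0.628 -0.011] -3.04 [-0.23  0.19  0.01  1.39  0.   -0.33] True
foot_large [0.336 0.293] 3.86 [ 0.42 -0.38 -0.53  1.42  0.   -0.29] True
foot_large [0.562 0.341] -1.45 [ 0.35  0.28  0.12  1.4   0.   -1.34] True
foot_small [0.411 0.195] -2.7 [ 0.15 -0.35 -0.5   1.42  0.   -0.29] True
foot_small [0.571 0.261] -1.45 [ 0.22  0.19  0.01  1.39  0.   -1.47] True
spacer [ 0.428 -0.052] -3.26 [-0.43 -0.43 -0.57  1.43  0.   -0.31] True
spacer [ 0.575 -0.282] 1.73 [-0.66  0.23  0.05  1.4   0.    0.75] True
channel_long opening 0.0020332414129827754 grip 0.0
t 5.325 grip 0.0
```

View pics/s1.png

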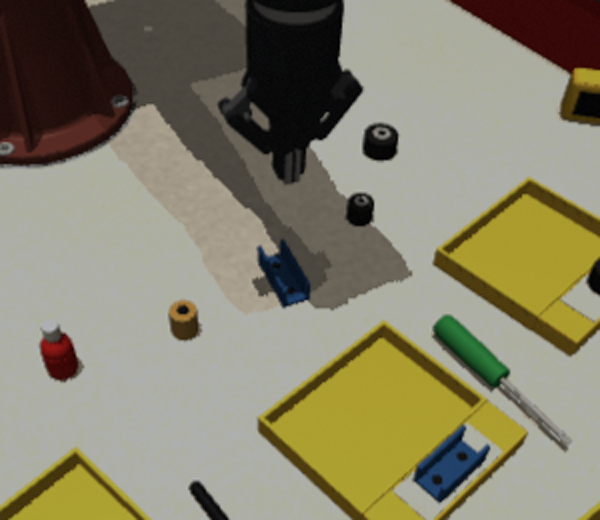

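The grip missed: the fingers shut empty, and the channel is still on the table near its place (crop 284,274). I'll check whether it moved and where the TCP really is.

```bash
python3 - <<'E'
from p import *
print(manip.read_ee_pos().round(4),manip.read_tool_rot().round(3),manip.read_wrist_force().round(2))
manip.movep([.48,-.15,.2],[PI,0,-3.26])
T=manip.grab_frame("top");S=manip.grab_frame("scene");np.savez("top1.npz",**T)
for f,p in((T,(254,230)),(S,(292,176))):
    r=rect(f,blob(f,masks(f)["blue"],p,r=28,k=3),.012);print(r[0].round(4),r[1],round(r[2],3))
i=np.vstack([T["img"][190:290,130:280],S["img"][130:230,220:370]])[:,:,::-1]
cv2.imwrite("pics/s2.png",cv2.resize(i,None,fx=3,fy=3,interpolation=cv2.INTER_CUBIC))
E
```

```text
[0.4345 0.0678 0.1291] [-3.141e+00 -1.000e-03  2.882e+00] [-0.07 -0.08 -0.46]
[0.4354 0.068 ] (66, 27) -0.26
[0.4339 0.0667] (86, 36) -0.25
```

View pics/s2.png

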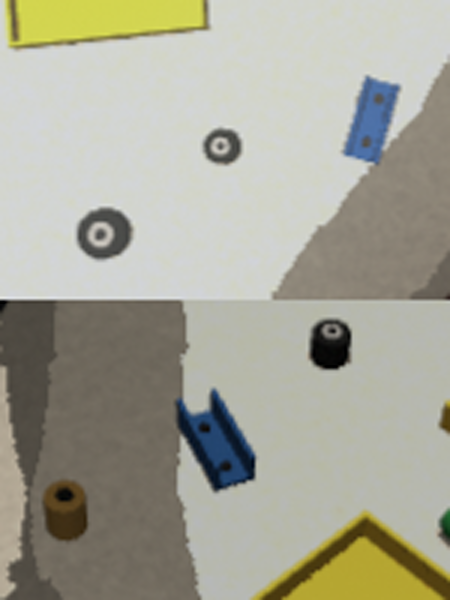

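The channel hasn't moved at all, so the fingers never touched it. I'll repeat the approach, logging each step and stopping before the close.

```bash
python3 - <<'E'
from p import *
def L(t): print(t,manip.read_ee_pos().round(4),"op",round(manip.read_opening(),3),"F",manip.read_wrist_force().round(1),"t",manip.read_time())
xy=P["channel_long"][0]; yaw=yawfix(xy,-.26); 
manip.movep([*xy,.12],[PI,0,yaw]);L("above")
manip.move_gripper(.8);L("open")
manip.move_linear([*xy,.017],rate=.1);L("down"); manip.hold(.3);L("held")
snap("scene","s3",(200,50,400,250),3)
E
```

```text
above [0.4355 0.0674 0.1205] op 0.006 F [ 1.3 -0.6  0.1] t 7.3417
open [0.435  0.0677 0.12  ] op 0.799 F [-0.3  0.2  0.2] t 8.0
down [0.4355 0.0676 0.0177] op 0.8 F [ 0.4 -0.  -0.6] t 9.1833
held [0.4352 0.0677 0.0173] op 0.803 F [-0.2 -0.5 -0.3] t 9.4833
```

View pics/s3.png

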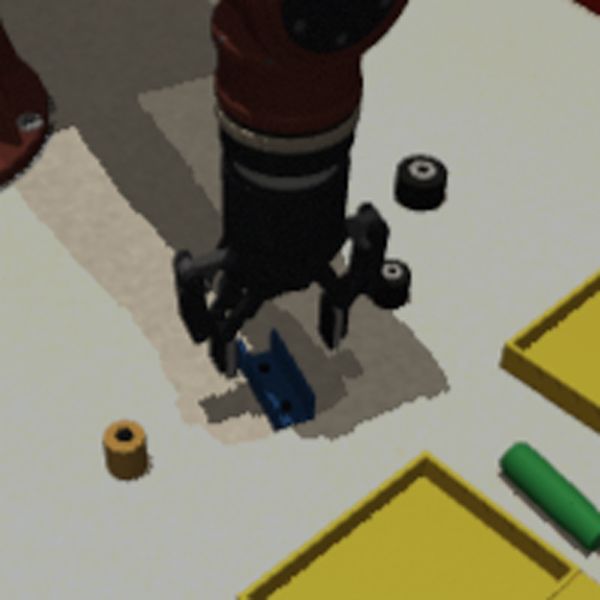

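The gripper is at the robot-side end of the channel, with fingertips at crop (228,375) and (335,345), so it sits short of where the reported TCP says. I'll compare expected and seen fingertips. In s1 the shut tip was at full-image (295,131) with TCP (.4345,.0678,.129).

```bash
python3 - <<'E'
from p import *
S=dict(np.load("scene0.npz"))
print("s1 expect",proj(S,[.4345,.0678,.115]).round(1),"seen 295,131")
print("s3 expect mid",[proj(S,[.4352,.0677,z]).round(1) for z in(.003,.013,.023)],"seen mid 293.7,170")
y=np.array([.255,.967])
for s in(-1,1): print([proj(S,[*(np.array([.4352,.0677])+s*y*.034),z]).round(1) for z in(.003,.013)])
print("seen tips",(200+228/3,50+375/3),(200+335/3,50+345/3))
xy=np.array(P["channel_long"][0]); manip.move_linear([*xy,.12],rate=.15); manip.move_gripper(0)
# free spot where both cameras see the tip: 
manip.movep([.50,-.04,.06],[PI,0,-3.26]); manip.hold(.3); print(manip.read_ee_pos())
a=manip.grab_frame("scene");b=manip.grab_frame("top")
for f in(a,b):print(proj(f,manip.read_ee_pos()),proj(f,manip.read_ee_pos()-[0,0,.014]))
u=proj(a,manip.read_ee_pos()).astype(int);v=proj(b,manip.read_ee_pos()).astype(int)
i=[f["img"][w[1]-50:w[1]+50,w[0]-50:w[0]+50,::-1] for f,w in((a,u),(b,v))]
cv2.imwrite("pics/s4.png",cv2.resize(np.hstack(i),None,fx=4,fy=4,interpolation=cv2.INTER_CUBIC));print(u-50,v-50)
E
```

```text
s1 expect [293.2 138.8] seen 295,131
s3 expect mid [array([291.9, 178.8]), array([292.1, 175.6]), array([292.2, 172.3])] seen mid 293.7,170
[array([277. , 183.3]), array([277. , 180.1])]
[array([306.6, 174.5]), array([306.8, 171.2])]
seen tips (276.0, 175.0) (311.6666666666667, 165.0)
[ 0.50021192 -0.03939772  0.06064622]
[268.11695358 204.52360311] [268.27088819 209.24707588]
[296.25036387 203.84351684] [295.94278821 204.36340222]
[218 154] [246 153]
```

View pics/s4.png

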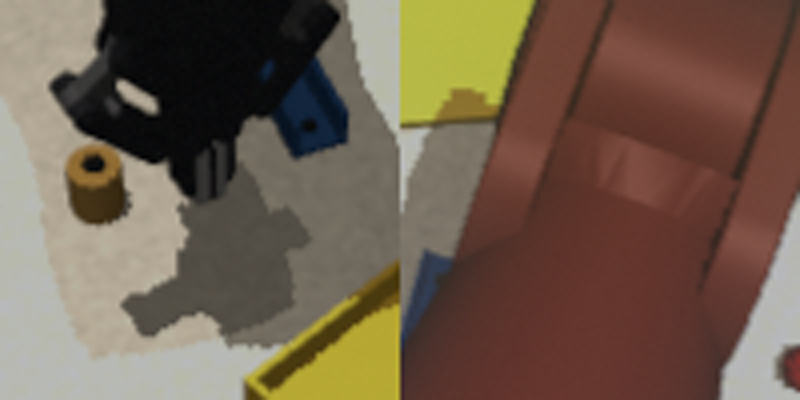

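Seen fingertip rows are a steady ~6 px above the expected ones: (270,203) against (268,209). That means the tip is either about 18 mm higher than reported or shifted toward the robot. Touching the bare table gently will tell which.

```bash
python3 - <<'E'
from p import *
x,y=.50,-.04
manip.move_linear([x,y,.024],rate=.08); manip.hold(.3); f0=manip.read_wrist_force()
z=.024
while z>-.012:
    z-=.0015; manip.move_linear([x,y,z],rate=.03); f=manip.read_wrist_force()-f0
    if abs(f[2])>3: break
manip.hold(.1); f=manip.read_wrist_force()-f0; print("contact",z,manip.read_ee_pos(),f.round(2))
s=manip.grab_frame("scene"); i=s["img"][170:270,220:320,::-1]; cv2.imwrite("pics/s5.png",cv2.resize(i,None,fx=5,fy=5,interpolation=cv2.INTER_CUBIC))
manip.move_linear([x,y,.06],rate=.1); print(manip.read_time())
E
```

```text
contact -0.012000000000000002 [ 0.50018168 -0.04005728 -0.01117542] [-4.    0.95  9.37]
19.95
```

View pics/s5.png

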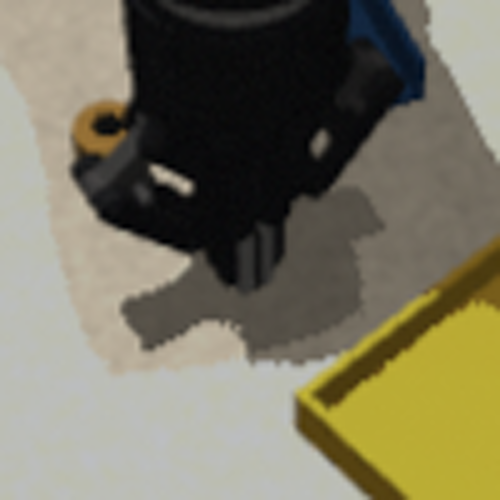

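```bash
python3 - <<'E'
from p import *
S=dict(np.load("scene0.npz"))
for px,t in(((271,228),"probe z=0"),):
    for z in(0,.004,.008): print(t,z,ray(S,px,z))
print("s4 tip",[(h,ray(S,(270,203.3),.0606+h).round(4)) for h in(-.014,.0,.005,.011)],"cmd .5002,-.0394")
print("s1 tip",[(h,ray(S,(295,131),.129+h).round(4)) for h in(-.014,.0,.005,.011)],"cmd .4345,.0678")
E
```

```text
probe z=0 0 [[ 0.51054969 -0.04169296]]
probe z=0 0.004 [[ 0.51290031 -0.04332247]]
probe z=0 0.008 [[ 0.51525093 -0.04495198]]
s4 tip [(-0.014, array([[ 0.4907, -0.0287]])), (0.0, array([[ 0.5   , -0.0352]])), (0.005, array([[ 0.5033, -0.0375]])), (0.011, array([[ 0.5073, -0.0403]]))] cmd .5002,-.0394
s1 tip [(-0.014, array([[0.4189, 0.0842]])), (0.0, array([[0.4314, 0.074 ]])), (0.005, array([[0.4358, 0.0703]])), (0.011, array([[0.4411, 0.0659]]))] cmd .4345,.0678
```

With the tip about 10 mm above the reported TCP (rather than 14 mm below), all three sightings line up in x and y. The remaining +7 to 10 mm in x is just the visible front edge of the pads. So x and y are right and the reported z is off by about 24 mm. I'll correct z and pick the channel.

```bash
sed -i 's/z=.017,op=.8/z=-.008,op=.8/; s/z=.022)/z=-.003)/; s/,\.13\]/,.09]/g; s/\[\*xy,\.12\],\[PI,0,yaw\]); manip/[*xy,.09],[PI,0,yaw]); manip/; s/,\.05\],rate=.12/,.02],rate=.12/' p.py; grep -n "manip.move" p.py; python3 - <<'E'
from p import *
manip.move_linear([.50,-.04,.09])
pick("channel_long")
if manip.read_opening()>.2: place("channel_long")
snap("scene","s6",(150,100,450,320),2)
E
```

```text
20:    manip.movep([*xy,.09],[PI,0,yaw]); manip.move_gripper(op)
21:    manip.move_linear([*xy,z],rate=.1); manip.move_gripper(0,40); 
23:    manip.move_linear([*xy,.09],rate=.12); print("t",manip.read_time(),"grip",manip.read_grasp_force())
26:    manip.movep([*xy,.09],[PI,0,yaw]); manip.move_linear([*xy,.02],rate=.12); f0=manip.read_wrist_force()[2]
27:    manip.move_linear([*xy,z],rate=.04); manip.hold(.2)
29:    manip.move_gripper(min(1,manip.read_opening()+.15)); manip.move_linear([*xy,.09],rate=.12); print("t",manip.read_time())
channel_long opening 0.3447959426420963 grip 40.95530033111572
t 24.0583 grip 40.36707615145133
placed channel_long [ 0.62047364  0.06042008 -0.00321971] dF 0.14941920946862586 op 0.3434142616559158
t 27.725
```

View pics/s6.png

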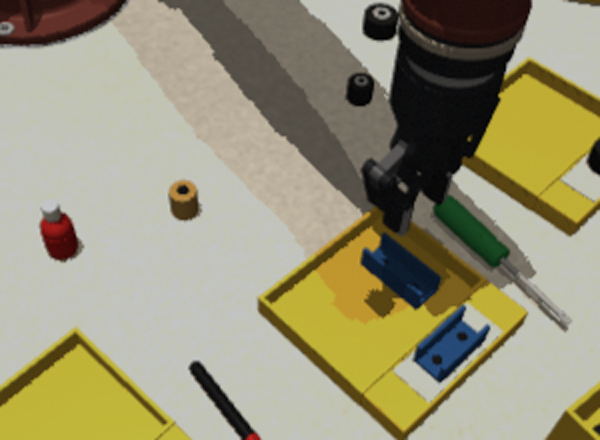

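The long channel lies flat in its bin (crop 400,270), open side up and clear of the walls. I'll carry on with the same settings, stopping if any grip is lost.

```bash
python3 - <<'E'
from p import *
for n in("channel_short","foot_large","foot_small","spacer"):
    pick(n)
    if manip.read_opening()<.2 or manip.read_grasp_force()<10: print("LOST");break
    place(n)
else:
    manip.movep([.40,-.02,.25],[PI,0,-3.14]); f=snap("scene","s7",None,1.4); f=snap("top","t7",(110,90,440,300),2.4); np.savez("top2.npz",**f)
E
```

```text
channel_short opening 0.3422533152238041 grip 40.78708291053772
t 32.3833 grip 40.22997500011115
placed channel_short [ 0.62767313 -0.01120428 -0.00319305] dF 1.5679619907130893 op 0.3417198019829254
t 36.7917
foot_large opening 0.478653255670454 grip 40.37385821342468
t 41.1833 grip 40.39000868797302
placed foot_large [ 0.56186586  0.34077264 -0.00311202] dF 2.5042261754344377 op 0.4736786900198705
t 45.0333
foot_small opening 0.33714097970557694 grip 39.51781868934631
t 48.8667 grip 39.42576348781586
placed foot_small [ 0.57130887  0.2613753  -0.00323218] dF -0.3971694550179093 op 0.3343811390901971
t 52.825
spacer opening 0.3152373796766368 grip 39.24238979816437
t 57.05 grip 39.370447397232056
placed spacer [ 0.57454967 -0.28211286 -0.00322363] dF -0.04752161675689215 op 0.31333930634843127
t 60.975
```

```bash
ls pics
```

```text
mask.png
s1.png
s2.png
s3.png
s4.png
s5.png
s6.png
s7.png
scene0.png
t7.png
top0.png
```

View pics/s7.png

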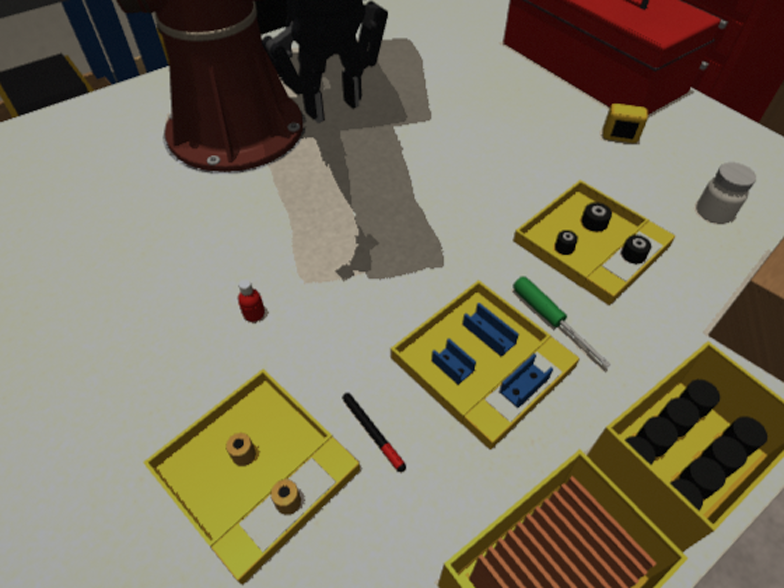

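View pics/t7.png

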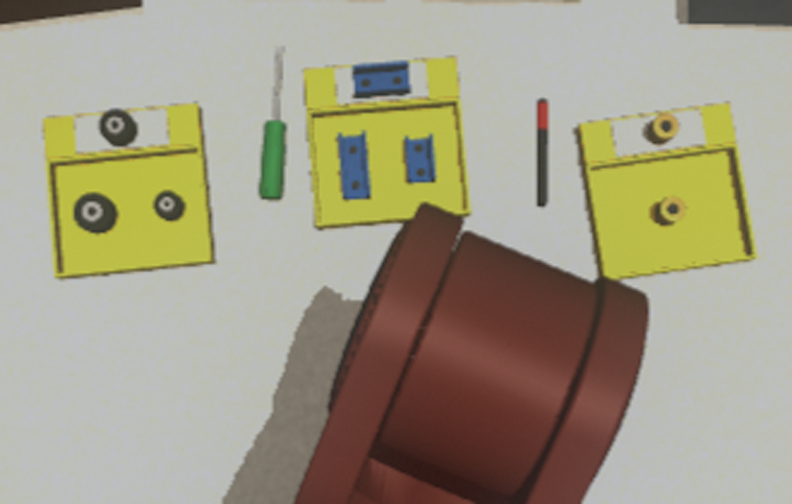

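Every piece stands upright and apart in its matching bin:
- **Channels:** (490,330) and (453,362)
- **Feet:** (597,216) and (566,242)
- **Spacer:** (240,448)

The bottle (251,303) and screwdriver haven't moved, and the arm is clear, so I'm handing in.

```bash
python3 -c "
from plant import manip
print(manip.read_time(),manip.hand_in())"
```

```text
the job is handed in; nothing more can be done
62.4 None
```

All five pieces stand upright and apart in their matching bins, the bottle and screwdriver were not moved, and the job was handed in at 62 s; the first grasp closed empty because the reported TCP height was about 24 mm off, which I corrected after touching the table at about 9 N.

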